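# Stow a sensor pod in its thumb-latch case

### The arm

A 7-joint arm with a two-finger parallel gripper is mounted at the origin on the work surface. World frame = base frame: x ahead of the robot, y to its left, z up, the work surface at z = 0. Lengths are in mm, angles in rad, forces in N, time in s.
With the tool pointing down it reaches from about 400 to 875 mm from the base axis. Payload 4.4 kg.
Tool frame: the origin (TCP) lies on the centre line of the jaws, within the pads' length; the fingertips stand 25 mm ahead of it and the grasp point (between the pads) lies 6 mm ahead of it (ctrl.finger_overhang is the distance from the TCP to the fingertips, in mm); z points along the fingers, y is the line along which they close (so a half turn about z gives the same grasp; the last joint's range is limited). The gripper opens to 85 mm and grips with 20 to 120 N. Pads are 22 mm wide; open, the fingers measure 114 mm over their backs; the gripper's body (76 mm by 85 mm) begins 54 mm behind the grasp point. The pads swing forward as they close: fully open they stand 13 mm farther back than shut.
Start: joints at [-1.231, 0.628, 0.038, 1.517, -0.027, 0.996, -0.02], TCP at [256.569, 597.235, 256.313] pointing down, gripper open.
Joint ranges: [-3.06, 3.06], [-0.37, 2.12], [-1.25, 1.32], [0.18, 2.47], [-1.1, 4.24], [0.23, 1.98], [-2.94, 2.94]. Speed limits (rad/s): [2.57, 2.57, 3.14, 3.14, 3.14, 3.14, 3.14].

### API

Orientations are given as [roll, pitch, yaw] about the fixed x, y, z axes, in that order (R = Rz(yaw) Ry(pitch) Rx(roll)).
In Python, from cell import ctrl gives the robot as it stands. The module is installed in compiled form; this text tells all that it offers.
- The arm moves only by the tool play_rows, never from a script. Its argument "targets" is a list of rows, each a list of 5 numbers: the closure, from 0 (fully open) to 1 (shut), then the shift along the tool's x, y, z in cm, then the turn about the tool's z in degrees. In form: [[gripper, dx, dy, dz, spin], ...]. A call has 1 to 10 rows; each row is the pose to reach, as a shift and turn from the pose commanded when the call began, along the tool's axes at that moment; what a row does not reach only later rows make up. A row lasts 1/10 s, in which the tool goes at most 50 mm and 8.59 degrees, less where a joint would pass 70% of its speed; a pose out of reach is approached as far as the arm can. A call with a gripper value outside its range is refused whole. The fingers move at their own pace and stop on an object; the grip force is fixed at half the most. Time passes only in rows, so rows that repeat a pose let the fingers close. It gives the time, the measured TCP pose, the force, the opening and the grip force at its end, in the units of the state.
- ctrl.read_state(): the state, without advancing time (a new reading comes with each control period).
- ctrl.get_image(name): name is "scene" or "top" or "wrist"; returns (picture, depth): 480x640x3 uint8, red, green, blue; 480x640 float32, mm along the optical axis (not along the pixel's ray), 0 where there is no reading.
- ctrl.calibration(name): a dict with "vfov" (degrees; the focal length in pixels is half the picture's height over the tangent of half this angle, whatever the lens; pixels are square), "cx", "cy" (the principal point, pixels), "k1" (the pictures are not rectified: a ray, as slopes to the right and down, at radius r is drawn at 1 + k1 r^2 times it, then the intrinsics apply), "extrinsics" (4x4, takes a point from camera to world coordinates); the wrist camera has in their place "mount" (4x4, takes a point from camera to tool coordinates, whose origin is the TCP and whose axes are the flange's). Camera axes: x right, y down, z forward; pixel columns grow to the right and rows downward; lengths in mm; the calibration is good to about 2 mm. A picture is of the moment at which its call begins: read the wrist's pose just before it. calibration takes no time and is no camera call.
- ctrl.finish_job(): hands the job in; it is judged then, once.
Trained networks look in the newest picture that a camera, given by its name, has taken for a name from the list of things; names that differ only in an ending like _2 or _b are one class to them, and where a whole thing is asked for, a point or a joint stands for the part that bears it (a point fixed in the world has none). Each returns a list of dicts, best first, with "confidence" (0 to 1); they miss things now and then, are a little off and sometimes report something else, mostly with a low value. They report only what shows in the picture. A call takes as long as a camera call. They do not tell look-alikes from the thing itself.
- ctrl.search_frame(camera, name): "bbox" ([left, top, right, bottom] in pixels, round what is visible of it).
- ctrl.trace(camera, name): "pixels" (480x640 bool, what is visible of it) and "bbox" ([left, top, right, bottom] in pixels, round what is visible of it).
The state is a dict: "clock": time; "qpos": joint angles; "qd": joint speeds; "tau": joint torques, N m; "eef_pos": TCP position; "tool_rot": TCP orientation; "force": force on the tool from outside, world axes, zero at the start; "torque": the same for the moment, N m; "width": finger opening in mm; "gripper_force": force on a finger pad.
Only numpy, scipy, OpenCV 4.12 (cv2) and the standard library are available. Lean on these libraries where they do the work, as an engineer would, in place of code of your own. Each camera call takes 0.05 s, during which the arm holds its last target. There are 200 camera calls.

### The job

Press the thumb latch on the front of the hard case so that its lid springs open, lay the sensor pod right way up in the pin nest inside until it sits fully down, then snap the lid shut so that it stays latched by itself. Work gently, by feel: never lean on the case, its latch or its lid with more than 25 N, and leave the mug, the screwdriver and the jar where they are.

Things in the scene. Friction and masses are not known exactly. Their poses are not given: they have to be found in the camera images.
- tray: Low grey tray fixed to the desk, 190 x 160 mm, 16 mm high. Origin on the desk, x to the case's rear (hinge side), -x to its front (latch side), z up. The fixed black case stands in it, same yaw, on foam of unknown thickness: its underside is LIFT = 6 to 28 mm above this origin, never measured: find heights by touch. Case walls (mm): x -45 to 55, y -65 to 65, top at LIFT+42.
- pad_foot (a point): Point on the tray plane (tray origin height and axes) plumb below the middle of the latch's thumb pad: grey, 28 (x) x 46 (y) mm with a rounded bar 12 mm wide across its middle, bar top at LIFT+46, pressed straight down. A steel hook, 22 mm wide, stands 24 to 34 mm behind this point (+x), top at LIFT+63.
- thumb (a joint): Latch rocker angle in rad: 0 at rest, about 0.25 where it meets a rubber stop (pad 9 mm down; about 4 N/mm beyond, solid 5 mm further). The pad takes 1 to 2 N at first touch, 3 to 5 N just above the stop; the hook lets the lid go after about 7 mm. Springs back when released.
- nest_foot (a point): Point on the tray plane (same axes) plumb below the nest's centre. Nest: floor at LIFT+12, eight round-topped metal pins, tops at LIFT+24, that hold the pod with its long axis along x, either end first, 2 mm play a side. Room for fingers: 37 mm (x) between the pins at the pod's long sides, 43 mm (y) from pod to case wall. The open lid stands behind.
- lid (a joint): Lid angle in rad: 0 latched shut, 1.85 open, leaning back. A light spring (1 to 2 N at the front edge) opens it and holds it open. Shut it from behind: push its outer face over near the free edge and follow it down. The last 12 mm take 4 to 8 N near the front edge; it clicks under the hook and meets stiff rubber bumpers 1 mm lower (about 5 N/mm). Not caught, it springs up. It cannot shut on a pod that is not fully down.
- hinge_foot (a point): Point on the tray plane (same axes) plumb below the lid's hinge axis, which runs along y at LIFT+47. Lid: slab 10 mm thick, 128 mm wide (y), its outer face 6 mm outside the axis (top at LIFT+53 when shut), its front edge 94 mm from the axis, with a small steel lip to 99.5 mm in the middle.
- pod_center (a point): Centre (half-way up) of the sensor pod, a loose black rounded block 60 (x) x 36 (y) x 26 mm (z, up), about 90 g, round lens on top, lying flat on a 3 mm grey mat on the desk beside the tray, at any yaw. Axes are the pod's own. Grip it across its 36 mm width, at the middle of its length.
- mug: White mug, 80 mm across, 92 mm high, origin under its centre: a bystander.
- driver: Screwdriver with a blue handle, 170 mm, lying on the desk, origin near its middle: a bystander.
- jar: Small glass jar with a metal cap, 56 mm across, 60 mm high, origin under its centre: a bystander.
Mind the look-alikes: they are no part of the job. Of the things that look like the part that bears pod_center, the smaller one is meant.

How it is judged (in metres and radians):
On the way, in this order (a step that is already met when the one before it is completed fails the run):
1. the thumb pad is being pressed by the robot (value of joint thumb above 0.1 rad and contact force between anything else and thumb above 0.5 N and value of joint lid below 0.1 rad).
2. the lid has sprung open (value of joint lid above 1.4 rad), for 0.2 s.
3. the pod lies fully down in the nest, let go, with the lid still open (x of pod_center in the frame of tray between -0.002 and 0.008 m and y of pod_center in the frame of tray between -0.005 and 0.005 m and z of pod_center in the frame of tray below 0.0545 m and angle between the x axis of pod_center and the x axis of tray, either way round below 0.2 rad and angle between pod_center's own z axis and vertical below 0.12 rad and contact force between each of the fingers, the arm and pod below 0.05 N and value of joint lid above 0.5 rad), for 0.2 s.
At the end, for the whole second after the job is handed in: Lid latched shut at rest (below 0.04 rad), thumb latch back at rest (below 0.05 rad), pod flat and fully down in the nest: centre within 5 mm in x and y and at most 54.5 mm above the tray origin, tilt below 0.12 rad, long axis within 0.2 rad of the case x (value of joint lid below 0.04 rad and velocity of joint lid below 0.1 rad/s and value of joint thumb below 0.05 rad and x of pod_center in the frame of tray between -0.002 and 0.008 m and y of pod_center in the frame of tray between -0.005 and 0.005 m and z of pod_center in the frame of tray below 0.0545 m and angle between the x axis of pod_center and the x axis of tray, either way round below 0.2 rad and angle between pod_center's own z axis and vertical below 0.12 rad); the robot touches nothing.
It fails at once if the thumb latch was pressed with more than 25 N (contact force between any of the fingers, the arm and thumb above 25 N).
It fails at once if the lid was pressed with more than 25 N (contact force between any of the fingers, the arm and lid above 25 N).
It fails at once if the case was pressed with more than 25 N (contact force between any of the fingers, the arm and case above 25 N).
It fails at once if a bystander was moved by more than 20 mm (distance of any of mug, driver, jar from where it was at the start of the episode above 0.02 m).
It also fails if it takes over 72 s, if anything falls off the work surface, if the arm or the gripper's body presses on something with over 40 N, if the wrist force passes 120 N, or if a joint passes its speed limit or range.

## Working session

There is one attempt and no reset: what is moved stays moved. The work goes in short steps, Python scripts to look and compute and a tool call to move; the robot and the scene stay as the last step left them, time stands still between calls to the robot, and variables do not carry over. Pictures are saved under pics/ and viewed, at most 10 in all, crops included, and the job is handed in when it is done.

Besides the shell and the picture viewer there is one more tool, called after "Request:" by a JSON object that holds its "fn" and its "kwargs". play_rows: Moves the arm, as the interface text tells. Its arguments: {"type":"object","properties":{"targets":{"type":"array"}},"required":["targets"]}

```bash
mkdir -p pics
cat > h.py <<'E'
import numpy as np, cv2
from cell import ctrl
from scipy.spatial.transform import Rotation as R
def pose():
    s=ctrl.read_state(); T=np.eye(4); T[:3,:3]=R.from_euler('xyz',s['tool_rot']).as_matrix(); T[:3,3]=s['eef_pos']; return s,T
def cam(n):
    s,T=pose(); im,d=ctrl.get_image(n); c=ctrl.calibration(n)
    E=np.array(c['extrinsics']) if 'extrinsics' in c else T@np.array(c['mount'])
    return im,d,c,E
def rays(c,uv):
    uv=np.atleast_2d(np.float64(uv)); f=240/np.tan(np.radians(c['vfov'])/2)
    K=np.array([[f,0,c['cx']],[0,f,c['cy']],[0,0,1]])
    return cv2.undistortPoints(uv[:,None],K,np.array([c['k1'],0,0,0.]))[:,0]
def world(c,E,uv,z):
    r=rays(c,uv); z=np.broadcast_to(z,(len(r),)); P=np.c_[r*z[:,None],z]; return P@E[:3,:3].T+E[:3,3]
def plane(c,E,uv,h):
    r=rays(c,uv); D=np.c_[r,np.ones(len(r))]@E[:3,:3].T; return E[:3,3]+D*((h-E[2,3])/D[:,2])[:,None]
def save(n,im): cv2.imwrite('pics/'+n+'.png',cv2.cvtColor(im,cv2.COLOR_RGB2BGR))
def cloud(d,c,E,mask=None):
    m=d>0
    if mask is not None: m&=mask
    v,u=np.nonzero(m); return np.c_[u,v],world(c,E,np.c_[u,v],d[v,u])
E
python3 - <<'E'
from h import *
np.set_printoptions(precision=1,suppress=True)
ims={}
for n in ['top','scene']:
    im,d,c,E=cam(n); ims[n]=im; np.savez(n,im=im,d=d,E=E)
    print(n,c['vfov'],E.tolist())
    for t in ['tray','pad_foot','thumb','nest_foot','lid','pod_center','mug','driver','jar']:
        try:
            for r in ctrl.trace(n,t)[:4]:
                m=r['pixels']; uv,P=cloud(d,c,E,m); print(t,round(r['confidence'],2),np.array(r['bbox']),np.median(P,0),P.min(0),P.max(0))
        except Exception as e: print(t,e)
save('a',ims['top']);save('b',ims['scene'])
s=ctrl.read_state();print(s['clock'],s['force'],s['tool_rot'])
E
```

```text
top 53.88525113745861 [[0.028106441743878285, -0.9894684791012429, 0.1419935097022778, 450.1023820024539], [-0.9995115193795048, -0.02587685873230347, 0.017524577307954033, 16.70092079163681], [-0.013665670864323663, -0.1424167021357442, -0.9897124493470851, 1123.5942912238484], [0.0, 0.0, 0.0, 1.0]]
tray 0.75 [209.5 212.8 297.1 314.4] [515.8 152.7   4.8] [432.   74.7  -6.5] [663.3 287.8  73.8]
pad_foot 0.6 [212.3 217.8 301.  312.7] [514.4 146.1   4.9] [434.4  74.7  -5.8] [661.3 283.3  73.3]
pad_foot 0.16 [400.4 243.2 427.  270.3] [ 576.  -195.4   28.2] [ 547.2 -223.     8.6] [ 603.9 -168.    34.2]
thumb 0.74 [229.4 268.4 253.1 293.8] [495.9 192.6  63.5] [473.6 172.3  39.7] [524.8 223.2  89.4]
nest_foot 0.86 [208.8 218.8 301.4 310.5] [507.4 152.5   4.7] [434.5  74.7  -4.3] [656.3 286.5  71.8]
lid 0.63 [224.1 222.2 286.5 279.4] [567.5 169.8  75.3] [508.3 100.3  67.7] [628.3 241.3  82.1]
pod_center 0.96 [397.9 242.8 430.7 269.3] [ 575.5 -195.5   27.9] [ 543.9 -224.4   -1.4] [ 607.2 -166.5   34.2]
pod_center 0.6 [458.7 223.5 493.6 249.6] [ 619.9 -345.2   32.4] [ 594.1 -389.5   -3.3] [ 6
[... 1255 characters left out ...]
0.  192.3   8.2] [434.2  74.5  -4.4] [663.5 283.7  22.9]
pod_center 0.92 [211.9 228.5 235.2 253.8] [ 587.2 -194.1   28.9] [ 549.4 -223.7    5.7] [ 611.9 -167.2   36.1]
pod_center 0.81 [130.1 237.8 172.9 269.5] [ 633.8 -345.4   32.8] [ 570.2 -407.5   -2.9] [ 654.8 -305.9   41.1]
pod_center 0.47 [343.6 196.3 433.1 279.2] [603.7 205.    8.5] [428.7  74.5  -4.4] [663.5 283.7  75.3]
mug 0.66 [267.3 281.  323.8 335.8] [754.3 -21.4  52.8] [691.2 -74.7  -2.2] [811.7  41.2  98. ]
mug 0.63 [344.1 194.6 429.4 278.7] [613. 192.   8.] [434.6  74.4  -4.4] [663.5 282.1  23.4]
jar 0.96 [457.2 237.5 488.3 267. ] [624.2 357.9  52.9] [561.  334.1  -2.1] [639.4 406.9  66.4]
1.0 [-0.1 -0.1  0.4] [ 3.1 -0.   2.7]
```

Run:
```python
from h import *
np.set_printoptions(precision=1,suppress=True)
z=np.load('top.npz');im,d,E=z['im'],z['d'],z['E']
a=cv2.resize(im[200:325,195:315],None,fx=4,fy=4,interpolation=cv2.INTER_CUBIC)
b=cv2.resize(im[210:285,385:505],None,fx=2.6,fy=2.6,interpolation=cv2.INTER_CUBIC)
o=np.zeros((500,800,3),np.uint8);o[:a.shape[0],:a.shape[1]]=a;o[:b.shape[0],485:485+b.shape[1]]=b[:,:315]
save('c',o)
c=ctrl.calibration('top')
uv,P=cloud(d,c,E)
# robust: lid top, tray
def rect(m,name):
    q=np.float32(P[m][:,:2]); (x,y),(w,h),a=cv2.minAreaRect(q); print(name,m.sum(),x,y,w,h,a,'z',np.median(P[m][:,2]),'mean',q.mean(0))
from scipy import stats
reg=(abs(P[:,0]-550)<140)&(abs(P[:,1]-180)<130)
hst=np.histogram(P[reg][:,2],bins=np.arange(-10,100,3)); print(list(zip(hst[1],hst[0])))
rect(reg&(P[:,2]>66)&(P[:,2]<83),'lid')
rect(reg&(P[:,2]>12)&(P[:,2]<100),'tray')
p=(abs(P[:,0]-576)<50)&(abs(P[:,1]+195)<50)&(P[:,2]>18); rect(p,'pod small')
p=(abs(P[:,0]-620)<55)&(abs(P[:,1]+345)<60)&(P[:,2]>22); rect(p,'pod big')
```

```text
[(np.int64(-10), np.int64(13)), (np.int64(-7), np.int64(458)), (np.int64(-4), np.int64(2808)), (np.int64(-1), np.int64(3372)), (np.int64(2), np.int64(1167)), (np.int64(5), np.int64(235)), (np.int64(8), np.int64(66)), (np.int64(11), np.int64(154)), (np.int64(14), np.int64(266)), (np.int64(17), np.int64(144)), (np.int64(20), np.int64(265)), (np.int64(23), np.int64(157)), (np.int64(26), np.int64(24)), (np.int64(29), np.int64(8)), (np.int64(32), np.int64(13)), (np.int64(35), np.int64(10)), (np.int64(38), np.int64(22)), (np.int64(41), np.int64(114)), (np.int64(44), np.int64(119)), (np.int64(47), np.int64(27)), (np.int64(50), np.int64(33)), (np.int64(53), np.int64(57)), (np.int64(56), np.int64(59)), (np.int64(59), np.int64(130)), (np.int64(62), np.int64(206)), (np.int64(65), np.int64(113)), (np.int64(68), np.int64(120)), (np.int64(71), np.int64(618)), (np.int64(74), np.int64(1211)), (np.int64(77), np.int64(434)), (np.int64(80), np.int64(35)), (np.int64(83), np.int64(12)), (np.int64(86), np.int64(2)), (np.int64(89), np.int64(1)), (np.int64(92), np.int64(0)), (np.int64(95), np.int64(0))]
lid 2485 551.498046875 176.80718994140625 129.46798706054688 145.2694549560547 71.98198699951172 z 75.05693660775592 mean [566.9 170.7]
tray 4323 545.4453125 179.09349060058594 161.46441650390625 190.00733947753906 71.48816680908203 z 72.36951963950082 mean [545.3 174.8]
pod small 401 576.6336059570312 -196.95376586914062 60.80506896972656 36.489139556884766 36.8236198425293 z 28.094153912116553 mean [ 575.8 -196.2]
pod big 644 622.283203125 -348.7296447753906 80.0887451171875 46.129730224609375 79.32949829101562 z 32.65664427364197 mean [ 621.2 -346.9]
```

View pics/a.png

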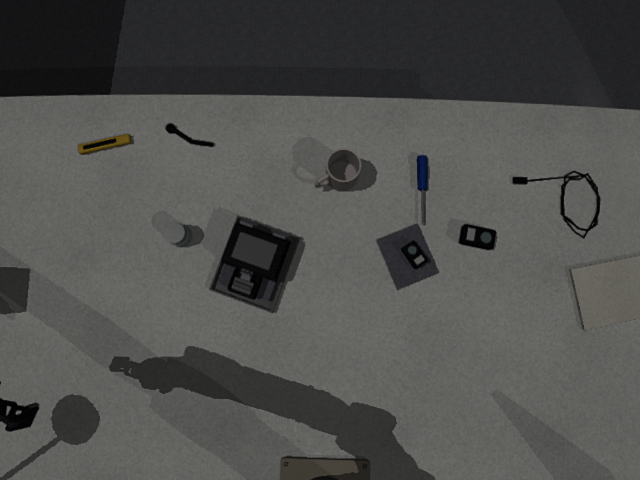

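View pics/c.png

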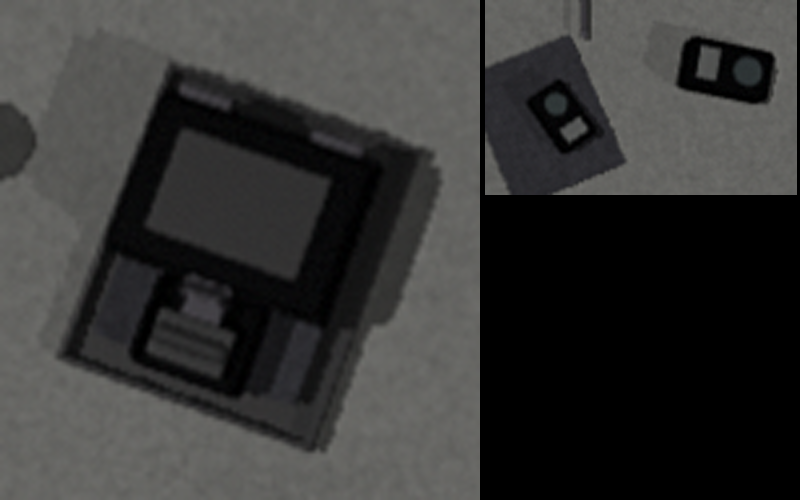

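```bash
cat >> h.py <<'E'
def go(x,y,z,yaw=None):
    "print row (cm,deg) from the current commanded~measured pose to target TCP mm; yaw deg"
    s,T=pose(); d=T[:3,:3].T@(np.array([x,y,z])-T[:3,3])/10
    y0=np.degrees(s['tool_rot'][2]); sp=0 if yaw is None else (yaw-y0+180)%360-180
    print('row',d.round(2),'spin',round(-sp,2),'(tool z down -> sign flipped)','yaw now',round(y0,2))
E
python3 - <<'E'
from h import *
np.set_printoptions(precision=2,suppress=True)
c=ctrl.calibration('wrist');print(c['vfov'],np.array(c['mount']),ctrl.finger_overhang)
go(480,185,290,161.5); s=ctrl.read_state(); print(s['eef_pos'],s['tool_rot'],s['clock'])
E
```

```text
67.73911745842837 [[   0.     -0.96   -0.26   66.54]
 [   1.      0.     -0.      1.38]
 [   0.     -0.26    0.96 -118.43]
 [   0.      0.      0.      1.  ]] 25.0
row [-36.8  -29.05  -3.37] spin -4.75 (tool z down -> sign flipped) yaw now 156.75
[256.57 597.24 256.33] [ 3.14 -0.    2.74] 1.0
```

Request:
{"fn": "play_rows", "kwargs": {"targets": [[1,-4,-3,-1,0],[1,-8,-6,-2,-2],[1,-12,-9.5,-3,-4.7],[1,-16,-12.5,-3.4,-4.7],[1,-20,-16,-3.4,-4.7],[1,-24,-19,-3.4,-4.7],[1,-28,-22,-3.4,-4.7],[1,-32,-25,-3.4,-4.7],[1,-36.8,-29,-3.4,-4.7],[1,-36.8,-29,-3.4,-4.7]]}}

```text
clock: 2.0
eef_pos: [482.4, 180.0, 290.7]
tool_rot: [-3.14, 0.002, 2.811]
force: [-0.5, -0.4, 0.5]
width: 0.2
gripper_force: 0.0
```

Run:
```python
from h import *
np.set_printoptions(precision=1,suppress=True)
im,d,c,E=cam('wrist'); np.savez('w1',im=im,d=d,E=E); save('w1',im)
s=ctrl.read_state(); print(s['clock'],s['eef_pos'],s['tool_rot'],s['force'],s['width'])
for t in ['thumb','lid','tray']:
    for r in ctrl.trace('wrist',t)[:2]:
        m=r['pixels']; uv,P=cloud(d,c,E,m); k=(P[:,2]>50); print(t,round(r['confidence'],2),np.array(r['bbox']),np.median(P,0),cv2.minAreaRect(np.float32(P[k][:,:2])))
```

```text
2.05 [483.5 178.  290.6] [-3.1  0.   2.8] [ 1.  -2.5 -0.6] 0.01268787891787403
lid 0.66 [278.4 249.  409.7 338.3] [552.3 195.3  76.7] ((544.927001953125, 182.67446899414062), (131.7652130126953, 139.67100524902344), 67.47301483154297)
tray 0.79 [267.  173.7 410.5 328.9] [480.8 191.1   5.7] ((532.7201538085938, 117.19702911376953), (0.3298319876194, 59.383514404296875), 72.61150360107422)
```

View pics/w1.png

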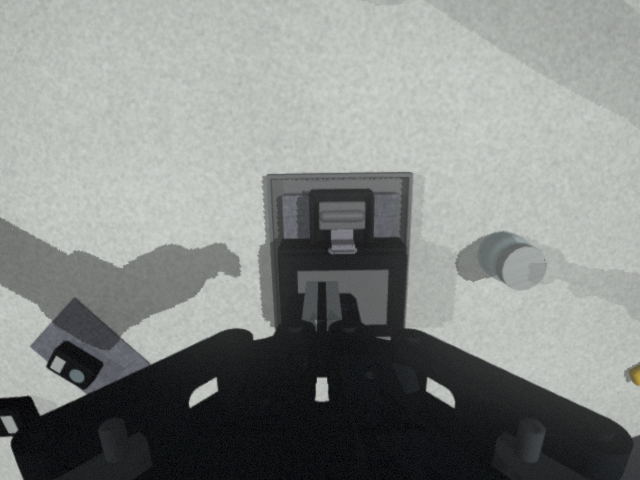

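Run:
```python
from h import *
np.set_printoptions(precision=1,suppress=True)
z=np.load('w1.npz');im,d,E=z['im'],z['d'],z['E'];c=ctrl.calibration('wrist')
a=cv2.resize(im[165:335,255:425],None,fx=3.5,fy=3.5,interpolation=cv2.INTER_CUBIC);save('w1c',a)
print('bar',plane(c,E,[[342,214],[321,214],[363,214]],68))
print('tray',plane(c,E,[[268,174],[412,173]],16))
print(ctrl.read_state()['eef_pos'])
for v in range(196,262,3): print(v, world(c,E,[[342,v]],np.median(d[v-1:v+2,334:350]))[0])
```

```text
bar [[490.2 198.9  68. ]
 [483.7 179.6  68. ]
 [496.8 218.2  68. ]]
tray [[432.7 135.8  16. ]
 [482.3 284.7  16. ]]
[480.1 185.8 290.4]
196 [477.1 204.4  45.7]
199 [480.  203.5  45.5]
202 [479.9 202.5  63.1]
205 [482.5 201.6  64.6]
208 [485.3 200.7  64.5]
211 [487.8 199.8  66.1]
214 [490.1 198.9  68.7]
217 [492.7 198.   69.5]
220 [495.7 197.1  69. ]
223 [499.5 196.1  64.5]
226 [502.4 195.1  64.6]
229 [505.4 194.2  64.1]
232 [508.7 193.2  62.8]
235 [511.7 192.2  62.5]
238 [514.7 191.2  62.5]
241 [515.8 190.5  69. ]
244 [515.6 190.   79.7]
247 [517.  189.3  84.5]
250 [519.5 188.4  85.7]
253 [526.2 186.9  73.4]
256 [528.4 186.1  75.9]
259 [530.9 185.2  77.2]
```

View pics/w1c.png

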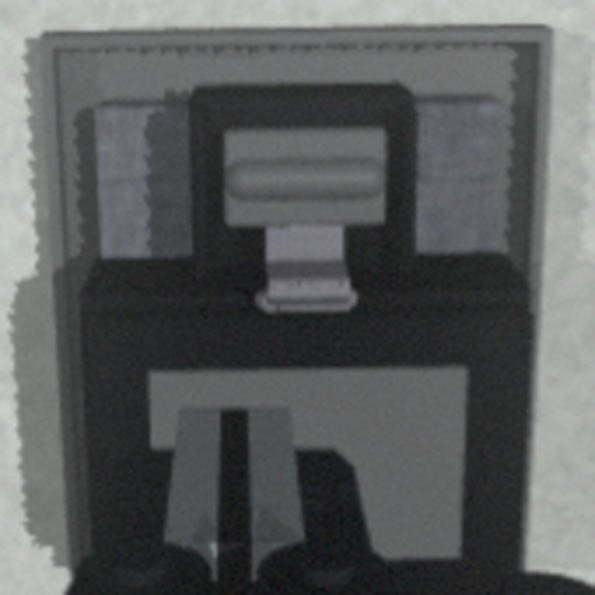

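Run:
```python
from h import *
np.set_printoptions(precision=1,suppress=True)
z=np.load('w1.npz');im0=z['im']
s,T=pose();im,d,c,E=cam('wrist');np.savez('w2',im=im,d=d,E=E);print(s['clock'],s['eef_pos'],ctrl.read_state()['eef_pos'])
def match(x,y,w,h):
    t=im0[y-h:y+h+1,x-w:x+w+1];S=im[y-h-30:y+h+31,x-w-30:x+w+31];r=cv2.matchTemplate(S,t,cv2.TM_CCOEFF_NORMED);_,v,_,l=cv2.minMaxLoc(r);return np.array([x+l[0]-30,y+l[1]-30.]),v
p,v=match(342,216,26,16);print('bar px',p,v,plane(c,E,[p],68))
a,v1=match(268,175,10,8);b,v2=match(412,174,10,8)
A=plane(c,E,[a,b],16);print(a,b,v1,v2,A)
u=(A[1]-A[0])[:2];ang=np.degrees(np.arctan2(-u[0],u[1]));print('tray yaw',ang,'width',np.hypot(*u))
ax=np.array([np.cos(np.radians(ang)),np.sin(np.radians(ang))]);print('tray origin',A.mean(0)[:2]+95*ax)
```

```text
2.2 [480.1 185.8 290.4] [479.7 186.8 290.3]
bar px [337. 221.] 0.9848295450210571 [[492.4 198.7  68. ]]
[264. 179.] [407. 179.] 0.9913079142570496 0.9957289695739746 [[433.8 136.1  16. ]
 [483.4 284.4  16. ]]
tray yaw -18.505960981404854 width 156.29792693785114
tray origin [548.7 180.1]
```

Run:
```python
from h import *
go(491,199,101,161.5)
```

```text
row [-0.7   1.5  18.93] spin 0.03 (tool z down -> sign flipped) yaw now 161.53
```

Request:
{"fn": "play_rows", "kwargs": {"targets": [[1,-0.5,1,4,0],[1,-0.7,1.5,8,0],[1,-0.7,1.5,12,0],[1,-0.7,1.5,15.5,0],[1,-0.7,1.5,17.5,0],[1,-0.7,1.5,18.5,0],[1,-0.7,1.5,18.9,0],[1,-0.7,1.5,18.9,0],[1,-0.7,1.5,18.9,0]]}}

```text
clock: 3.15
eef_pos: [492.2, 198.2, 102.4]
tool_rot: [3.14, 0.001, 2.818]
force: [1.3, 0.2, 0.1]
width: 0.1
gripper_force: 0.0
```

Request:
{"fn": "play_rows", "kwargs": {"targets": [[1,0,0,0.1,0],[1,0,0,0.2,0],[1,0,0,0.3,0],[1,0,0,0.3,0]]}}

```text
clock: 3.55
eef_pos: [491.6, 197.5, 98.4]
tool_rot: [3.141, 0.0, 2.818]
force: [0.1, -0.3, 0.2]
width: -0.0
gripper_force: 0.0
```

Request:
{"fn": "play_rows", "kwargs": {"targets": [[1,0,0,0.1,0],[1,0,0,0.2,0],[1,0,0,0.3,0],[1,0,0,0.3,0]]}}

```text
clock: 3.95
eef_pos: [491.5, 197.5, 95.1]
tool_rot: [-3.141, -0.0, 2.818]
force: [-0.4, -0.2, -0.8]
width: 0.0
gripper_force: 0.0
```

Request:
{"fn": "play_rows", "kwargs": {"targets": [[1,0,0,0.1,0],[1,0,0,0.2,0],[1,0,0,0.2,0]]}}

```text
clock: 4.25
eef_pos: [491.5, 197.6, 93.3]
tool_rot: [3.142, -0.0, 2.818]
force: [-0.4, -0.2, 1.5]
width: -0.4
gripper_force: 0.6
```

Request:
{"fn": "play_rows", "kwargs": {"targets": [[1,0,0,0.1,0],[1,0,0,0.2,0],[1,0,0,0.3,0],[1,0,0,0.3,0]]}}

```text
clock: 4.65
eef_pos: [491.4, 197.6, 90.1]
tool_rot: [-3.141, -0.0, 2.818]
force: [-0.3, 0.4, 1.2]
width: 0.3
gripper_force: 0.8
```

Request:
{"fn": "play_rows", "kwargs": {"targets": [[1,0,0,0.1,0],[1,0,0,0.2,0],[1,0,0,0.2,0]]}}

```text
clock: 4.95
eef_pos: [491.6, 197.5, 88.2]
tool_rot: [3.142, -0.0, 2.818]
force: [-1.2, 0.5, 0.5]
width: -0.1
gripper_force: 0.7
```

Request:
{"fn": "play_rows", "kwargs": {"targets": [[1,0,0,0.1,0],[1,0,0,0.2,0],[1,0,0,0.2,0],[1,0,0,0.2,0]]}}

```text
clock: 5.35
eef_pos: [491.5, 197.5, 86.3]
tool_rot: [-3.142, -0.0, 2.818]
force: [-1.4, -0.0, 2.2]
width: -0.2
gripper_force: 1.1
```

Run:
```python
from h import *
im,d,c,E=cam('scene'); c=ctrl.calibration('scene')
save('s2',cv2.resize(im[170:300,320:460],None,fx=4,fy=4)); s=ctrl.read_state(); print(s['force'],s['eef_pos'])
m=np.zeros(d.shape,bool);m[130:300,320:460]=1
uv,P=cloud(d,c,E,m);k=(abs(P[:,0]-620)<70)&(abs(P[:,1]-160)<70)&(P[:,2]>85);print(k.sum(),P[k].mean(0) if k.any() else 0,np.percentile(P[k][:,2],98) if k.any() else 0)
```

```text
[-1.42676876  1.27695591  2.60518179] [491.53229819 197.5419775   86.30869443]
1818 [581.06215016 173.70894093 103.47072402] 125.0800807817209
```

Request:
{"fn": "play_rows", "kwargs": {"targets": [[1,0,0,0.1,0],[1,0,0,0.1,0],[1,0,0,0.1,0]]}}

```text
clock: 5.7
eef_pos: [491.6, 197.5, 85.3]
tool_rot: [3.142, -0.0, 2.818]
force: [-1.5, 0.2, 1.9]
width: -0.1
gripper_force: 1.1
```

Run:
```python
from h import *
np.set_printoptions(precision=1,suppress=True)
im,d,c,E=cam('scene'); np.savez('s3',im=im,d=d,E=E)
save('s3',cv2.resize(im[130:300,320:460],None,fx=3.5,fy=3.5)); s=ctrl.read_state(); print(s['force'],s['eef_pos'])
m=np.zeros(d.shape,bool);m[130:300,320:460]=1
uv,P=cloud(d,c,E,m);k=(abs(P[:,0]-620)<70)&(abs(P[:,1]-160)<70)&(P[:,2]>85);print(k.sum(),P[k].mean(0) if k.any() else 0,np.percentile(P[k][:,2],98) if k.any() else 0)
# lid plane in tray frame (s along ax, z)
ax=np.array([.9483,-.3174]);q=P[k];x=(q[:,:2]-[547,179.6])@ax
for zz in range(85,170,8):
    kk=abs(q[:,2]-zz)<4
    if kk.sum()>5: print(zz,kk.sum(),np.percentile(x[kk],[5,50,95]))
```

```text
[-1.   0.9  2.6] [491.6 197.5  85.3]
2297 [596.9 165.  123.5] 157.45523000658594
85 107 [67.5 71.1 74.5]
93 241 [63.4 67.7 71.2]
101 228 [59.4 63.8 67.4]
109 241 [55.4 59.6 63.7]
117 236 [51.4 55.8 60.1]
125 253 [46.9 51.6 55.9]
133 241 [43.4 47.4 51.6]
141 257 [38.8 43.1 47.4]
149 257 [34.1 38.9 42.9]
157 233 [28.3 34.2 38.1]
```

View pics/s3.png

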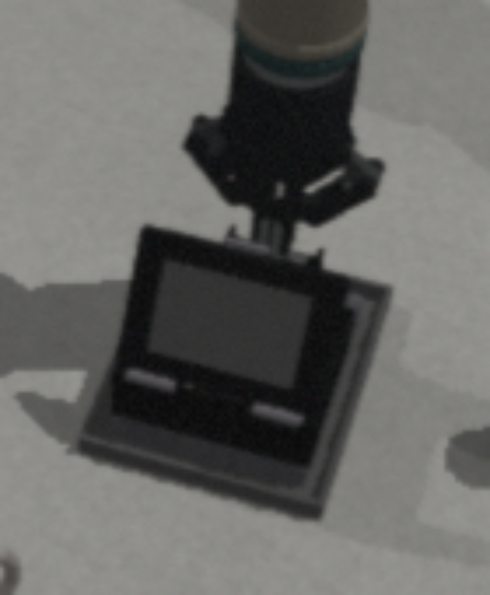

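Run:
```python
from h import *
go(625,-161,220,216.8)
```

```text
row [-24.05 -29.75 -13.47] spin -55.35 (tool z down -> sign flipped) yaw now 161.45
```

Request:
{"fn": "play_rows", "kwargs": {"targets": [[1,0,0,-3,0],[1,0,0,-7,0],[1,0,0,-11,0],[0.8,0,-2,-14.5,0],[0.5,-2,-5,-14.5,-7],[0.2,-5,-9,-14.5,-15],[0,-8.5,-13,-14.5,-23],[0,-12,-17,-14,-31],[0,-15.5,-21,-13.5,-39],[0,-19,-25,-13.5,-47]]}}

```text
clock: 6.75
eef_pos: [587.7, -90.5, 220.0]
tool_rot: [-3.141, -0.0, -2.64]
force: [0.6, 0.7, -0.6]
width: 85.1
gripper_force: 0.0
```

Run:
```python
from h import *
go(625,-161,220,216.8)
s=ctrl.read_state();print(s['eef_pos'],s['qd'])
```

```text
row [ 0.11 -7.98 -0.  ] spin -8.06 (tool z down -> sign flipped) yaw now -151.26
[587.65626305 -90.51343022 219.96667483] [ 0.98484689  0.35369802 -0.40217876 -0.69667675  0.30164613  0.37020194
  1.88707137]
```

Request:
{"fn": "play_rows", "kwargs": {"targets": [[0,0,-3.5,0,-4],[0,0,-6.9,0,-8.3],[0,0,-6.9,0,-8.3],[0,0,-6.9,0,-8.3],[0,0,-6.9,0,-8.3],[0,0,-6.9,0,-8.3]]}}

```text
clock: 7.35
eef_pos: [619.9, -146.8, 220.6]
tool_rot: [3.141, 0.0, -2.498]
force: [-0.2, 0.2, -0.4]
width: 85.4
gripper_force: 0.0
```

Run:
```python
from h import *
np.set_printoptions(precision=1,suppress=True)
im,d,c,E=cam('wrist'); np.savez('w3',im=im,d=d,E=E); save('w3',im)
s=ctrl.read_state(); print(s['clock'],s['eef_pos'],s['tool_rot'],s['force'],s['width'])
for r in ctrl.trace('wrist','pod_center')[:3]:
    m=r['pixels']; uv,P=cloud(d,c,E,m); k=(P[:,2]>22)&(P[:,2]<45); print(round(r['confidence'],2),np.array(r['bbox']),np.median(P,0),cv2.minAreaRect(np.float32(P[k][:,:2])))
    vu=np.argwhere(m)[:,::-1];Q=plane(c,E,vu,27);print(cv2.minAreaRect(np.float32(Q[:,:2])))
```

```text
7.4 [ 620.  -147.   220.7] [ 3.1  0.  -2.5] [ 0.  -1.1  0.6] 85.21414338925722
0.61 [283.7 107.2 325.2 183.3] [ 577.2 -196.7   29.8] ((577.9214477539062, -196.53524780273438), (60.23875427246094, 35.60910415649414), 35.39051818847656)
((578.11669921875, -196.12770080566406), (60.70635986328125, 35.87086486816406), 35.4905891418457)
0.59 [ 70.3  23.9 186.3 134.4] [ 621.3 -342.9   34.9] ((624.0088500976562, -347.30413818359375), (77.58435821533203, 47.90022277832031), 79.57645416259766)
((623.0071411132812, -346.1444091796875), (87.6844253540039, 52.73754119873047), 79.3108901977539)
```

View pics/w3.png

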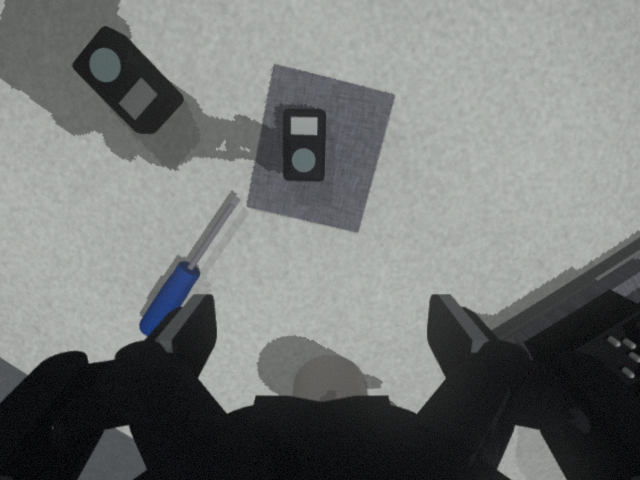

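Run:
```python
from h import *
go(578,-196.4,100,215.45);go(578,-196.4,34,215.45)
```

```text
row [ 6.31 -1.42 12.07] spin 1.4 (tool z down -> sign flipped) yaw now -143.15
row [ 6.31 -1.42 18.67] spin 1.4 (tool z down -> sign flipped) yaw now -143.15
```

Request:
{"fn": "play_rows", "kwargs": {"targets": [[0,2,-0.5,4,0.5],[0,4.5,-1,8,1.4],[0,6.3,-1.4,12,1.4],[0,6.3,-1.4,15,1.4],[0,6.3,-1.4,17,1.4],[0,6.3,-1.4,18.4,1.4],[0,6.3,-1.4,18.7,1.4],[0,6.3,-1.4,18.7,1.4],[0,6.3,-1.4,18.7,1.4]]}}

```text
clock: 8.35
eef_pos: [579.0, -197.5, 34.7]
tool_rot: [-3.14, 0.001, -2.524]
force: [0.5, 0.5, 1.3]
width: 85.4
gripper_force: 0.0
```

Request:
{"fn": "play_rows", "kwargs": {"targets": [[0.3,0,0,0,0],[0.6,0,0,0,0],[0.8,0,0,0,0],[0.8,0,0,0,0],[0.8,0,0,0,0],[0.8,0,0,0,0]]}}

```text
clock: 8.95
eef_pos: [578.5, -197.7, 34.2]
tool_rot: [-3.141, 0.001, -2.525]
force: [-0.8, 0.8, 6.2]
width: 34.6
gripper_force: 62.1
```

Request:
{"fn": "play_rows", "kwargs": {"targets": [[0.8,0,0,-2,0],[0.8,0,0,-5,0],[0.8,0,0,-9,0],[0.8,0,0,-13,0],[0.8,0,0,-17,0],[0.8,0,0,-20,0],[0.8,0,0,-20.5,0],[0.8,0,0,-20.5,0]]}}

```text
clock: 9.75
eef_pos: [578.0, -197.6, 238.9]
tool_rot: [-3.141, 0.001, -2.525]
force: [0.7, 0.8, -1.6]
width: 34.6
gripper_force: 61.3
```

Run:
```python
from h import *
go(607,160,240,161.5);s=ctrl.read_state();print(s['width'],s['force'],s['eef_pos'])
```

```text
row [-23.05  27.5   -0.12] spin 53.84 (tool z down -> sign flipped) yaw now -144.66
34.62726758903114 [ 0.69170586  0.82428391 -1.61077336] [ 577.98033668 -197.63952133  238.92449296]
```

Request:
{"fn": "play_rows", "kwargs": {"targets": [[0.8,-2,2.4,0,5],[0.8,-4.5,5.4,0,12],[0.8,-7,8.4,0,19],[0.8,-10,12,0,26],[0.8,-13,15.6,0,33],[0.8,-16,19.2,0,40],[0.8,-19,22.8,0,46],[0.8,-21.5,25.8,0,51],[0.8,-23,27.5,0,53.8],[0.8,-23,27.5,0,53.8]]}}

```text
clock: 10.75
eef_pos: [604.5, 165.6, 235.6]
tool_rot: [3.141, -0.005, 2.826]
force: [-0.2, -0.2, -1.9]
width: 34.8
gripper_force: 61.2
```

Request:
{"fn": "play_rows", "kwargs": {"targets": [[0.8,0,0,0,0],[0.8,0,0,0,0],[0.8,0,0,0,0]]}}

```text
clock: 11.05
eef_pos: [606.3, 157.8, 237.9]
tool_rot: [-3.14, -0.001, 2.817]
force: [0.3, -0.4, -0.9]
width: 34.8
gripper_force: 61.2
```

Run:
```python
from h import *
np.set_printoptions(precision=1,suppress=True)
im,d,c,E=cam('wrist'); np.savez('w4',im=im,d=d,E=E); save('w4',cv2.resize(im,(800,600)))
s=ctrl.read_state(); print(s['clock'],s['eef_pos'],s['tool_rot'],s['force'],s['width'])
import numpy as np
for t in ['pod_center','nest_foot']:
  for r in ctrl.trace('wrist',t)[:2]: print(t,r['confidence'],r['bbox'])
im,d,c,E=cam('scene');np.savez('s4',im=im,d=d,E=E)
m=np.zeros(d.shape,bool);m[130:300,320:460]=1
uv,P=cloud(d,c,E,m);ax=np.array([.9483,-.3174]);ay=np.array([.3174,.9483]);q=P[:,:2]-[547,179.6];x=q@ax;y=q@ay
k=(abs(y)<62)&(x>50)&(x<110)
for zz in range(50,175,8):
    kk=k&(abs(P[:,2]-zz)<4)
    if kk.sum()>5: print(zz,kk.sum(),np.percentile(x[kk],[5,50,95]))
```

```text
11.1 [606.5 158.1 238.2] [-3.1 -0.   2.8] [-0.4  0.1 -0.9] 34.52505225062089
pod_center 0.7 [269.6, 231.1, 369.8, 383.7]
nest_foot 0.93 [228.8, 32.1, 414.0, 238.6]
50 121 [73.2 75.4 77.3]
58 124 [72.6 75.  77. ]
66 76 [73.7 76.  79.4]
74 81 [77.6 79.7 81.5]
82 75 [79.7 81.7 83.3]
90 92 [82.3 84.3 86.3]
98 81 [84.6 86.7 88.7]
106 80 [87.2 88.9 90.3]
114 94 [89.6 91.2 92.6]
122 95 [92.1 93.6 95.7]
130 92 [93.9 95.9 97.6]
138 90 [96.5 98.2 99.8]
146 115 [ 98.4 100.1 101.5]
154 118 [ 99.8 101.6 103.3]
162 248 [ 95.4 100.1 104.1]
170 15 [ 98.7 100.3 103.5]
```

View pics/w4.png

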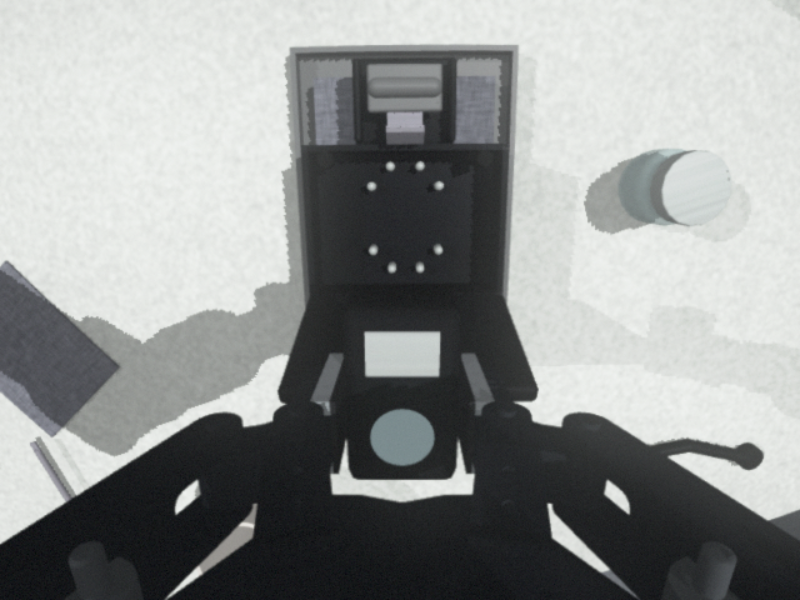

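Run:
```python
from h import *
np.set_printoptions(precision=1,suppress=True)
z=np.load('w4.npz');im,d,E=z['im'],z['d'],z['E'];c=ctrl.calibration('wrist')
p=np.array([(390,166),(420,166),(372,186),(439,186),(373,250),(438,250),(392,268),(420,268)])/1.25
g=cv2.cvtColor(im,cv2.COLOR_RGB2GRAY).astype(float);out=[]
for u,v in p.round().astype(int):
    w=g[v-4:v+5,u-4:u+5];w=np.clip(w-w.max()*.6,0,None);Y,X=np.mgrid[v-4:v+5,u-4:u+5];out.append([(w*X).sum()/w.sum(),(w*Y).sum()/w.sum()])
out=np.array(out);print(out)
W=plane(c,E,out,45.5);ctr=W[:,:2].mean(0);print(W[:,:2],'centre',ctr)
for a,b in [(0,6),(1,7),(2,4),(3,5)]:
    e=W[b,:2]-W[a,:2];print(np.degrees(np.arctan2(e[1],e[0])),np.hypot(*e))
for a,b in [(0,1),(2,3),(4,5),(6,7)]:
    e=W[b,:2]-W[a,:2];print(np.degrees(np.arctan2(-e[0],e[1])),np.hypot(*e))
# pod corners in image at pod top: tcp z-34+29
pc=plane(c,E,np.array([(348,310),(457,310),(348,478),(457,478)])/1.25,E[2,3]*0+238-5);print('pod',pc,pc.mean(0))
go(*ctr,150,161.5)
```

```text
[[312.  132.3]
 [335.9 132. ]
 [296.9 148.3]
 [351.4 147.7]
 [298.2 199.9]
 [350.7 199.5]
 [313.3 214.3]
 [335.9 214.1]]
[[532.9 174.7]
 [539.  193.7]
 [541.2 158.3]
 [555.4 202.1]
 [583.1 144.7]
 [597.3 188.4]
 [599.4 153.1]
 [605.6 172.1]] centre [569.2 173.4]
-17.970031769410237 69.94936983983627
-17.98818135736944 70.01497608295564
-18.029513061541266 44.01211354975709
-18.16364430561204 44.081517954373965
-17.82043388891257 20.024173342855004
-17.991091525831393 46.0607260733177
-18.07738192733313 45.957535613620166
-18.008187542855456 20.00193087545515
pod [[573.6 153.6 233. ]
 [583.6 183.4 233. ]
 [627.  133.6 233. ]
 [638.2 167.2 233. ]] [605.6 159.5 233. ]
row [4.  0.2 8.9] spin -0.02 (tool z down -> sign flipped) yaw now 161.48
```

Request:
{"fn": "play_rows", "kwargs": {"targets": [[0.8,2,0.1,0,-0.5],[0.8,3.9,0.13,1.5,-0.5],[0.8,3.9,0.13,5,-0.5],[0.8,3.9,0.13,9,-0.5],[0.8,3.9,0.13,12,-0.5],[0.8,3.9,0.13,14,-0.5],[0.8,3.9,0.13,15,-0.5],[0.8,3.9,0.13,15.3,-0.5],[0.8,3.9,0.13,15.3,-0.5],[0.8,3.9,0.13,15.3,-0.5]]}}

```text
clock: 12.25
eef_pos: [570.8, 173.7, 86.7]
tool_rot: [3.14, 0.002, 2.828]
force: [0.0, -0.0, -0.3]
width: 34.7
gripper_force: 61.2
```

Run:
```python
from h import *
np.set_printoptions(precision=1,suppress=True)
im,d,c,E=cam('wrist'); np.savez('w5',im=im,d=d,E=E); save('w5',im[0:400,120:520])
s=ctrl.read_state(); print(s['clock'],s['eef_pos'],s['tool_rot'],s['force'],s['width'])
go(569.2,173.4,84,162)
```

```text
12.3 [570.7 173.7  86.7] [3.1 0.  2.8] [ 0.7  0.1 -0.8] 34.86506266319679
row [ 0.1 -0.1  0.3] spin 0.04 (tool z down -> sign flipped) yaw now 162.04
```

View pics/w5.png

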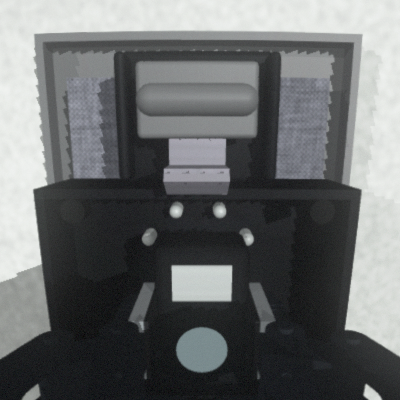

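Request:
{"fn": "play_rows", "kwargs": {"targets": [[0.8,0,-0.1,0,0],[0.8,0,-0.17,0.3,0],[0.8,0,-0.17,0.6,0],[0.8,0,-0.17,0.6,0],[0.8,0,-0.17,0.6,0]]}}

```text
clock: 12.8
eef_pos: [569.2, 171.8, 79.3]
tool_rot: [-3.141, -0.0, 2.828]
force: [-0.2, -0.3, -1.3]
width: 35.1
gripper_force: 61.2
```

Request:
{"fn": "play_rows", "kwargs": {"targets": [[0.8,0,0,0.15,0],[0.8,0,0,0.3,0],[0.8,0,0,0.3,0]]}}

```text
clock: 13.1
eef_pos: [569.2, 171.8, 76.3]
tool_rot: [-3.141, -0.0, 2.828]
force: [0.7, 0.2, -0.3]
width: 34.9
gripper_force: 61.2
```

Request:
{"fn": "play_rows", "kwargs": {"targets": [[0.8,0,0,0.15,0],[0.8,0,0,0.3,0],[0.8,0,0,0.3,0]]}}

```text
clock: 13.4
eef_pos: [569.2, 171.8, 73.2]
tool_rot: [-3.141, -0.0, 2.828]
force: [0.3, -0.2, -0.9]
width: 34.8
gripper_force: 61.2
```

Request:
{"fn": "play_rows", "kwargs": {"targets": [[0.8,0,0,0.15,0],[0.8,0,0,0.2,0],[0.8,0,0,0.2,0]]}}

```text
clock: 13.7
eef_pos: [569.3, 171.8, 71.4]
tool_rot: [-3.142, -0.0, 2.828]
force: [0.3, -0.5, -1.0]
width: 34.4
gripper_force: 61.2
```

Request:
{"fn": "play_rows", "kwargs": {"targets": [[0.8,0,0,0.15,0],[0.8,0,0,0.3,0],[0.8,0,0,0.3,0]]}}

```text
clock: 14.0
eef_pos: [569.1, 171.8, 68.2]
tool_rot: [-3.141, -0.0, 2.828]
force: [0.1, 0.0, -0.2]
width: 34.3
gripper_force: 61.2
```

Request:
{"fn": "play_rows", "kwargs": {"targets": [[0.8,0,0,0.1,0],[0.8,0,0,0.15,0],[0.8,0,0,0.15,0]]}}

```text
clock: 14.3
eef_pos: [569.3, 171.8, 66.9]
tool_rot: [-3.142, -0.0, 2.828]
force: [0.1, -0.6, -1.1]
width: 34.6
gripper_force: 61.2
```

Request:
{"fn": "play_rows", "kwargs": {"targets": [[0.8,0,0,0.05,0],[0.8,0,0,0.1,0],[0.8,0,0,0.1,0]]}}

```text
clock: 14.6
eef_pos: [569.3, 171.8, 65.9]
tool_rot: [-3.142, -0.0, 2.828]
force: [0.0, 0.0, -1.0]
width: 34.8
gripper_force: 61.2
```

Not on the floor yet; feel on downwards.

Request:
{"fn": "play_rows", "kwargs": {"targets": [[0.8,0,0,0.05,0],[0.8,0,0,0.1,0],[0.8,0,0,0.1,0]]}}

```text
clock: 14.9
eef_pos: [569.3, 171.8, 65.8]
tool_rot: [3.141, 0.0, 2.828]
force: [-2.3, -0.3, 5.9]
width: 34.8
gripper_force: 62.2
```

Request:
{"fn": "play_rows", "kwargs": {"targets": [[0.8,0,0,0.05,0],[0.8,0,0,0.1,0],[0.8,0,0,0.1,0]]}}

```text
clock: 15.2
eef_pos: [569.3, 171.8, 65.8]
tool_rot: [3.141, 0.0, 2.828]
force: [-4.3, -2.0, 14.7]
width: 34.5
gripper_force: 63.2
```

Request:
{"fn": "play_rows", "kwargs": {"targets": [[0.8,0,0,-0.15,0],[0.8,0,0,-0.2,0],[0.5,0,0,-0.2,0],[0.3,0,0,-0.2,0],[0.3,0,0,-0.2,0],[0.3,0,0,-0.2,0],[0.3,0,0,-0.2,0],[0.3,0,0,-0.2,0]]}}

```text
clock: 16.0
eef_pos: [569.3, 171.8, 66.0]
tool_rot: [-3.142, -0.0, 2.828]
force: [-1.2, 0.1, 0.6]
width: 59.7
gripper_force: 0.0
```

Request:
{"fn": "play_rows", "kwargs": {"targets": [[0.3,0,0,-1,0],[0.3,0,0,-3,0],[0.3,0,0,-6,0],[0.3,0,0,-10,0],[0.3,0,0,-14,0],[0.5,0,0,-18,0],[1,0,0,-18.5,0],[1,0,0,-18.5,0]]}}

```text
clock: 16.8
eef_pos: [570.0, 172.0, 253.1]
tool_rot: [3.139, 0.003, 2.828]
force: [-0.1, 0.3, -0.5]
width: 16.5
gripper_force: 0.0
```

Run:
```python
from h import *
np.set_printoptions(precision=1,suppress=True)
s=ctrl.read_state(); print(s['clock'],s['eef_pos'],s['force'],s['width'])
im,d,c,E=cam('top'); 
for r in ctrl.trace('top','lid')[:1]: print('lid',r['bbox'],r['confidence'])
O=np.array([569.2,173.4])-3*np.array([.951,-.309]);ax=np.array([.951,-.309]);ay=np.array([.309,.951])
im,d,c,E=cam('scene')
m=np.zeros(d.shape,bool);m[130:300,320:460]=1
uv,P=cloud(d,c,E,m);q=P[:,:2]-O;x=q@ax;y=q@ay
k=(abs(y)<60)&(x>50)&(x<100)&(P[:,2]>85)&(P[:,2]<150)
f=np.polyfit(P[k][:,2],x[k],1);print('lid outer plane x=',f, 'angle',np.pi/2+np.arctan(f[0]))
k=(abs(y)<60)&(x>55)&(x<100)&(P[:,2]>150);print(np.percentile(P[k][:,2],[90,98]))
# predicted hinge: outer face is 6 from axis: normal
th=np.pi/2+np.arctan(f[0]); h=22.5+47; print('x_h',np.polyval(f,h)-6/np.cos(np.arctan(f[0])))
print('O',O)
im,d,c,E=cam('wrist');
g=im;save('w6',im)
r=ctrl.trace('wrist','pod_center')
for t in r[:2]:
    u,Q=cloud(d,c,E,t['pixels']);print(t['confidence'],t['bbox'],np.median(Q,0))
```

```text
16.8 [570.  172.  253.1] [-0.1  0.3 -0.5] 16.53674173852565
lid [238.8, 201.6, 288.9, 241.4] 0.89
lid outer plane x= [ 0.3 38.6] angle 1.8491103513714384
[163.6 167.3]
x_h 52.16981272244914
O [566.3 174.3]
0.73 [300.8, 185.3, 343.4, 253.9] [566.7 173.6  61.5]
```

Request:
{"fn": "play_rows", "kwargs": {"targets": [[1,-3,0.1,0,0],[1,-7,0.1,0,0],[1,-10.5,0.1,0,0],[1,-10.5,0.1,1,0],[1,-10.5,0.1,4,0],[1,-10.5,0.1,6.5,0],[1,-10.5,0.1,7.5,0],[1,-10.5,0.1,7.5,0],[1,-10.5,0.1,7.5,0],[1,-10.5,0.1,7.5,0]]}}

```text
clock: 18.05
eef_pos: [670.4, 140.7, 177.5]
tool_rot: [3.14, 0.002, 2.828]
force: [0.2, 0.4, 0.0]
width: -0.1
gripper_force: 0.0
```

```bash
cat >> h.py <<'E'
O=np.array([566.3,174.3]);AX=np.array([.951,-.309]);AY=np.array([.309,.951])
def arc(ths,r=84,xh=52,zh=69.5):
    s,T=pose();q=np.array(s['eef_pos']);x=(q[:2]-O)@AX;y=(q[:2]-O)@AY
    print('t',s['clock'],'tray x,y',x.round(1),y.round(1),'z',q[2].round(1),'F',np.round(s['force'],1),'w',round(s['width'],1))
    for t in ths:
        X=xh-r*np.cos(t)+6*np.sin(t)+11;Z=zh+r*np.sin(t)+6*np.cos(t)+25
        print(round(t,2),'TCP',round(X,1),round(Z,1),'row dx,dz cm',round((x-X)/10,2),round((q[2]-Z)/10,2))
E
python3 -c "
from h import *
arc(np.arange(1.57,0,-.15))"
```

```text
t 18.05 tray x,y 109.4 0.2 z 177.5 F [0.2 0.4 0. ] w -0.1
1.57 TCP 68.9 178.5 row dx,dz cm 4.04 -0.1
1.42 TCP 56.3 178.4 row dx,dz cm 5.31 -0.09
1.27 TCP 43.8 176.5 row dx,dz cm 6.55 0.1
1.12 TCP 31.8 172.7 row dx,dz cm 7.76 0.48
0.97 TCP 20.5 167.2 row dx,dz cm 8.89 1.03
0.82 TCP 10.1 160.0 row dx,dz cm 9.93 1.75
0.67 TCP 0.9 151.4 row dx,dz cm 10.85 2.61
0.52 TCP -6.9 141.4 row dx,dz cm 11.63 3.61
0.37 TCP -13.1 130.5 row dx,dz cm 12.25 4.7
0.22 TCP -17.7 118.7 row dx,dz cm 12.7 5.88
0.07 TCP -20.4 106.4 row dx,dz cm 12.97 7.11
```

Request:
{"fn": "play_rows", "kwargs": {"targets": [[1,0.6,0,0,0],[1,1.1,0,0,0],[1,1.5,0,0,0],[1,1.9,0,0,0],[1,2.4,0,0,0],[1,2.9,0,-0.05,0],[1,3.4,0,-0.1,0],[1,4.0,0,-0.1,0]]}}

```text
clock: 18.85
eef_pos: [631.2, 152.8, 177.1]
tool_rot: [3.141, 0.0, 2.828]
force: [0.4, -0.3, -0.3]
width: -0.2
gripper_force: 0.6
```

Request:
{"fn": "play_rows", "kwargs": {"targets": [[1,0.6,0,0,0],[1,1.25,0,0,0],[1,1.9,0,0.1,0],[1,2.5,0,0.2,0],[1,3.1,0,0.35,0],[1,3.7,0,0.6,0],[1,3.7,0,0.6,0]]}}

```text
clock: 19.55
eef_pos: [594.8, 164.7, 170.5]
tool_rot: [-3.141, -0.002, 2.829]
force: [1.0, 0.0, 0.5]
width: -0.2
gripper_force: 0.4
```

```bash
python3 -c "
from h import *
arc(np.arange(1.12,0,-.1))
im,d,c,E=cam('scene')
m=np.zeros(d.shape,bool);m[130:300,320:460]=1
uv,P=cloud(d,c,E,m);q=P[:,:2]-O;x=q@AX;y=q@AY
k=(abs(y)<60)&(abs(y)>35)&(x>-20)&(x<75)&(P[:,2]>80)&(P[:,2]<140)
f=np.polyfit(P[k][:,2],x[k],1);print(k.sum(),f,'angle',np.pi/2+np.arctan(f[0]))
"
```

```text
t 19.55 tray x,y 30.1 -0.3 z 170.5 F [1.  0.  0.5] w -0.2
1.12 TCP 31.8 172.7 row dx,dz cm -0.17 -0.22
1.02 TCP 24.1 169.2 row dx,dz cm 0.6 0.13
0.92 TCP 16.9 165.0 row dx,dz cm 1.32 0.56
0.82 TCP 10.1 160.0 row dx,dz cm 2.0 1.05
0.72 TCP 3.8 154.4 row dx,dz cm 2.63 1.61
0.62 TCP -1.9 148.2 row dx,dz cm 3.2 2.23
0.52 TCP -6.9 141.4 row dx,dz cm 3.7 2.91
0.42 TCP -11.3 134.2 row dx,dz cm 4.14 3.63
0.32 TCP -14.8 126.6 row dx,dz cm 4.5 4.39
0.22 TCP -17.7 118.7 row dx,dz cm 4.78 5.18
0.12 TCP -19.7 110.5 row dx,dz cm 4.98 6.0
0.02 TCP -20.9 102.2 row dx,dz cm 5.1 6.83
687 [-0.49348474 93.55927148] angle 1.1123744972142664
```

Request:
{"fn": "play_rows", "kwargs": {"targets": [[1,0.6,0,0.13,0],[1,1.3,0,0.55,0],[1,2.0,0,1.05,0],[1,2.6,0,1.6,0],[1,3.2,0,2.2,0],[1,3.7,0,2.9,0],[1,4.1,0,3.6,0],[1,4.5,0,4.3,0],[1,4.7,0,4.7,0],[1,4.7,0,4.7,0]]}}

```text
clock: 20.6
eef_pos: [551.1, 178.7, 123.2]
tool_rot: [-3.141, -0.001, 2.829]
force: [-0.5, 0.1, 1.6]
width: 0.0
gripper_force: 0.5
```

```bash
python3 -c "
from h import *
arc([.27,.22,.17,.12,.07,.02,0])
im,d,c,E=cam('scene');save('s7',cv2.resize(im[150:290,330:450],None,fx=4,fy=4))
m=np.zeros(d.shape,bool);m[130:300,320:460]=1
uv,P=cloud(d,c,E,m);q=P[:,:2]-O;x=q@AX;y=q@AY
k=(abs(y)<60)&(abs(y)>35)&(x>-35)&(x<50)&(P[:,2]>70)&(P[:,2]<140)
f=np.polyfit(x[k],P[k][:,2],1);print(k.sum(),f,'angle',-np.arctan(f[0]))
"
```

```text
t 20.6 tray x,y -15.9 -0.5 z 123.2 F [-0.5  0.1  1.6] w 0.0
0.27 TCP -16.4 122.7 row dx,dz cm 0.05 0.05
0.22 TCP -17.7 118.7 row dx,dz cm 0.18 0.45
0.17 TCP -18.8 114.6 row dx,dz cm 0.29 0.86
0.12 TCP -19.7 110.5 row dx,dz cm 0.38 1.27
0.07 TCP -20.4 106.4 row dx,dz cm 0.45 1.68
0.02 TCP -20.9 102.2 row dx,dz cm 0.5 2.1
0 TCP -21.0 100.5 row dx,dz cm 0.51 2.27
888 [-0.29653266 92.50200115] angle 0.28827271823499623
```

View pics/s7.png

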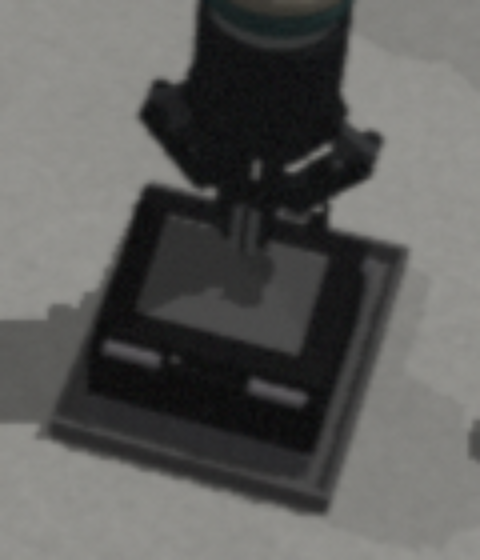

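Request:
{"fn": "play_rows", "kwargs": {"targets": [[1,0.15,0,0.4,0],[1,0.25,0,0.75,0],[1,0.35,0,1.05,0],[1,0.38,0,1.25,0],[1,0.38,0,1.25,0]]}}

```text
clock: 21.15
eef_pos: [547.9, 179.7, 111.2]
tool_rot: [-3.141, -0.0, 2.828]
force: [-1.0, -0.7, 1.0]
width: 0.0
gripper_force: 0.6
```

Request:
{"fn": "play_rows", "kwargs": {"targets": [[1,0.03,0,0.2,0],[1,0.06,0,0.4,0],[1,0.06,0,0.4,0]]}}

```text
clock: 21.45
eef_pos: [547.4, 180.0, 107.5]
tool_rot: [3.142, 0.0, 2.828]
force: [-0.0, -0.2, 2.6]
width: -0.4
gripper_force: 1.3
```

Request:
{"fn": "play_rows", "kwargs": {"targets": [[1,0.02,0,0.15,0],[1,0.03,0,0.3,0],[1,0.03,0,0.3,0]]}}

```text
clock: 21.75
eef_pos: [547.0, 180.1, 104.6]
tool_rot: [-3.142, -0.0, 2.828]
force: [0.0, -0.0, 3.3]
width: -0.1
gripper_force: 1.8
```

Request:
{"fn": "play_rows", "kwargs": {"targets": [[1,0,0,0.1,0],[1,0,0,0.2,0],[1,0,0,0.2,0]]}}

```text
clock: 22.05
eef_pos: [546.8, 180.2, 102.1]
tool_rot: [-3.141, -0.001, 2.828]
force: [-1.4, -0.0, 1.5]
width: -0.0
gripper_force: 0.8
```

Request:
{"fn": "play_rows", "kwargs": {"targets": [[1,0,0,0.1,0],[1,0,0,0.1,0],[1,0,0,0.1,0]]}}

```text
clock: 22.35
eef_pos: [547.1, 180.0, 101.2]
tool_rot: [-3.141, -0.0, 2.828]
force: [1.3, 0.5, -0.6]
width: -0.1
gripper_force: 0.0
```

Request:
{"fn": "play_rows", "kwargs": {"targets": [[1,0,0,0.05,0],[1,0,0,0.1,0],[1,0,0,0.1,0]]}}

```text
clock: 22.65
eef_pos: [547.1, 180.0, 100.5]
tool_rot: [-3.142, 0.0, 2.828]
force: [-0.5, 0.2, 2.8]
width: 0.2
gripper_force: 0.8
```

Request:
{"fn": "play_rows", "kwargs": {"targets": [[1,0,0,0.05,0],[1,0,0,0.1,0],[1,0,0,0.1,0]]}}

```text
clock: 22.95
eef_pos: [547.1, 180.0, 99.7]
tool_rot: [3.142, -0.0, 2.828]
force: [-1.3, -1.4, 5.3]
width: 0.0
gripper_force: 2.1
```

Request:
{"fn": "play_rows", "kwargs": {"targets": [[1,0,0,-0.3,0],[1,0,0,-0.8,0],[1,0,0,-2,0],[1,-1,0,-5,0],[1,-2,0,-9,0],[1,-2,0,-13,0],[1,-2,0,-15,0],[1,-2,0,-15,0]]}}

```text
clock: 23.75
eef_pos: [568.2, 174.5, 253.9]
tool_rot: [3.137, 0.006, 2.828]
force: [0.8, 0.8, -0.4]
width: 0.2
gripper_force: 0.0
```

```bash
python3 -c "
from h import *
s=ctrl.read_state();print(s['clock'],s['eef_pos'],s['force'])
im,d,c,E=cam('wrist');save('w8',im)
uv,P=cloud(d,c,E);q=P[:,:2]-O;x=q@AX;y=q@AY
k=(abs(y)<60)&(abs(y)>25)&(x>-38)&(x<20)&(P[:,2]<140)&(P[:,2]>60)
f=np.polyfit(x[k],P[k][:,2],1);print(k.sum(),f,np.median(P[k][:,2]))
im,d,c,E=cam('scene');uv,P=cloud(d,c,E);q=P[:,:2]-O;x=q@AX;y=q@AY
k=(abs(y)<60)&(x>-35)&(x<45)&(P[:,2]>66)&(P[:,2]<120)
f=np.polyfit(x[k],P[k][:,2],1);print(k.sum(),f,np.median(P[k][:,2]))
"
```

```text
23.75 [568.19678522 174.51411951 253.92163975] [ 0.78625882  0.84028899 -0.38130602]
5664 [6.50799874e-03 7.71549303e+01] 77.0879955136786
1566 [-3.31773623e-03  7.73413440e+01] 77.3300333885399
```

View pics/w8.png

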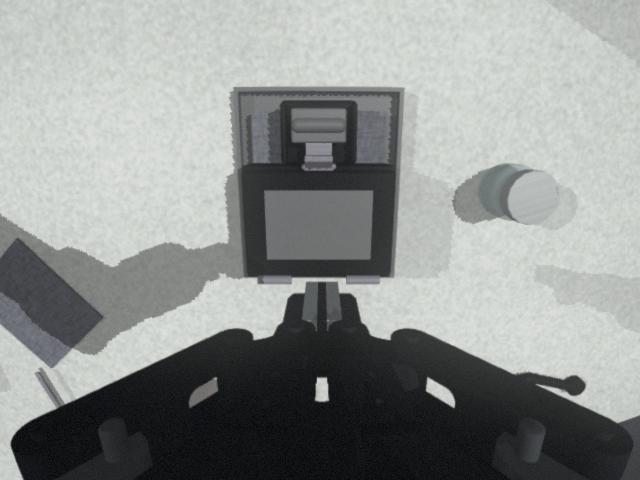

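The lid lies flat and stays shut: its face covers (245–392, 165–275), the hook sits over it at (318, 160), and the pad is at rest at (318, 125). The arm is clear of everything.

```bash
python3 -c "
from cell import ctrl
print(ctrl.finish_job())"
```

```text
the job is handed in; nothing more can be done
None
```

I handed the job in at about 24 s on the robot's clock: the pod is down in the nest and the lid is latched shut. The highest force in the readings I took was about 15 N, while seating the pod. The mug, screwdriver and jar weren't touched as far as I could tell, but I didn't re-measure them. No verdict came back.

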